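# Tidy the desk: everything to its own place

## Robot

A 7-joint arm with a two-finger parallel gripper is mounted at the origin on the work surface. World frame = base frame: x ahead of the robot, y to its left, z up, the work surface at z = 0. Lengths are in mm, angles in rad, forces in N, time in s.
With the tool pointing down it reaches from about 425 to 800 mm from the base axis. Payload 8.3 kg.
Tool frame: the origin (TCP) lies on the front face of the gripper's body, between the roots of the fingers; the fingertips stand 73 mm ahead of it and the grasp point (between the pads) lies 54 mm ahead of it; z points along the fingers, y is the line along which they close (so a half turn about z gives the same grasp; the last joint's range is limited). The gripper opens to 85 mm and grips with 20 to 120 N. Pads are 22 mm wide; open, the fingers measure 114 mm over their backs; the gripper's body (76 mm by 85 mm) begins 54 mm behind the grasp point. The pads swing forward as they close: fully open they stand 13 mm farther back than shut.
Start: joints at [-1.304, 0.383, 0.016, 1.37, -0.006, 1.388, -0.046], TCP at [202.362, 591.319, 303.879] pointing down, gripper open.
Joint ranges: [-2.95, 2.95], [-0.25, 2.06], [-1.52, 1.56], [0.18, 2.33], [-1.44, 4.58], [0.02, 2.06], [-3.01, 3.01]. Speed limits (rad/s): [2.39, 2.39, 3.01, 3.01, 3.14, 3.14, 3.14].

## Interface

Orientations are given as a unit quaternion [x, y, z, w].
In Python, from station import state, capture, camera_params, finish_job, look_for, regions_of, tip_of gives the robot as it stands.
- The arm moves only by the tool move_arm, never from a script. Its argument "deltas" is a list of rows, each a list of 6 numbers: the shift along the world's x, y, z each as a share of 200 mm, from -1 to 1, then the turn, a rotation vector about the world's x, y, z each as a share of pi/4 rad, from -1 to 1. A call has 1 to 12 rows; each row is the pose to reach, as a shift and turn from the pose commanded when the call began; what a row does not reach only later rows make up. A row lasts 1/10 s, in which the tool goes at most 50 mm and 8.59 degrees, less where a joint would pass 70% of its speed; a pose out of reach is approached as far as the arm can. A call with a number of a shift or a turn outside -1 to 1 is refused whole. A call with a gripper value outside its range is refused whole. "fingers" is the closure, from -1 (fully open) to 1 (shut), set as the call begins (left out, the last holds). The fingers move at their own pace and stop on an object; "force" is the grip in N (left out, the last holds). Time passes only in rows, so rows that repeat a pose let the fingers close. It gives the time, the measured TCP pose, the force, the opening and the grip force at its end, in the units of the state.
- state(): the state, without advancing time (a new reading comes with each control period).
- capture(name): name is "side" or "top" or "wrist"; returns the picture (400x640x3 uint8, red, green, blue); there is no depth.
- camera_params(name): a dict with "fx", "fy", "cx", "cy" (pixels), "dist_coeffs" ([k1, k2, p1, p2, k3] as OpenCV has them; the pictures are not rectified), "extrinsics" (4x4, takes a point from world to camera coordinates). Camera axes: x right, y up, looking along -z (the intrinsics and any distortion apply to the point x, -y, -z); pixel columns grow to the right and rows downward; lengths in mm; the calibration is good to about 2 mm. A picture is of the moment at which its call begins: read the wrist's pose just before it. camera_params takes no time and is no camera call; for the wrist camera it gives the pose at the moment of the call.
- finish_job(): hands the job in; it is judged then, once.
Trained networks look in the newest picture that a camera, given by its name, has taken for a name from the list of things; names that differ only in an ending like _2 or _b are one class to them, and where a whole thing is asked for, a point or a joint stands for the part that bears it (a point fixed in the world has none). Each returns a list of dicts, best first, with "score" (0 to 1); they miss things now and then, are a little off and sometimes report something else, mostly with a low value. They report only what shows in the picture. A call takes as long as a camera call.
- look_for(camera, target): "extent" ([centre column, centre row, width, height] in pixels, round what is visible of it).
- regions_of(camera, target): "pixels" (400x640 bool, what is visible of it) and "extent" ([centre column, centre row, width, height] in pixels, round what is visible of it).
- tip_of(camera, target): "pixel" ([column, row] in pixels: a listed point, or the origin of a listed thing).
The state is a dict: "time": time; "joints": joint angles; "qd": joint speeds; "effort": joint torques, N m; "tcp_pos": TCP position; "orientation": TCP orientation; "wrist_force": force on the tool from outside, world axes, zero at the start; "moment": the same for the moment, N m; "width": opening from 0.0 (shut) to 1.0 (fully open); "gripper_force": force on a finger pad.
Only numpy, scipy, OpenCV 4.12 (cv2) and the standard library are available. Lean on these libraries where they do the work, as an engineer would, in place of code of your own. Each camera call takes 0.05 s, during which the arm holds its last target. There are 200 camera calls.

## Task

Tidy the desk for the evening: stand the blue cup upright in the middle of the blue coaster and the green cup in the middle of the green coaster, lay the phone screen up within the outline on the charging pad, lengthwise along it, and lay the highlighter flat, right side up, in the middle of the pen tray. Set the cups and the phone down gently, don't drop them, and leave the spectacles where they lie.

Things in the scene. Friction and masses are not known exactly. Their poses are not given: they have to be found in the camera images.
- blue_cup: open round drinking cup without handle, glossy blue, 64 mm outside diameter (56 mm at the foot), 66 mm tall, wall 4 mm, about 180 g. Stands upright on the desk. Origin: centre of its underside, z up.
- green_cup: open round drinking cup without handle, green, 64 mm outside diameter (56 mm at the foot), 66 mm tall, wall 4 mm, about 180 g. Stands upright on the desk. Origin: centre of its underside, z up.
- phone: mobile phone lying flat, screen up: silver edge, black screen; 125 mm long (x), 60 mm wide (y), 10 mm thick, about 170 g. Origin: centre of its underside, z up.
- highlighter: flat-sided highlighter pen lying flat, yellow barrel and black cap (cap at +x); 120 mm long (x), 22 mm wide (y), 14 mm thick, about 25 g. Origin: centre of its underside, z up.
- blue_coaster: flat round coaster, blue with a thin white ring 70 mm across on top, 92 mm diameter, 6 mm thick, fixed to the desk; the blue cup belongs on it. Origin: centre of its underside (its top is 6 mm higher), z up.
- green_coaster: flat round coaster, green with a thin white ring 70 mm across on top, 92 mm diameter, 6 mm thick, fixed to the desk; the green cup belongs on it. Origin: centre of its underside (its top is 6 mm higher), z up.
- charging_pad: black rectangular charging pad for the phone with a white rectangular outline (the phone's size) and a small white circle on top; 138 mm long (x), 74 mm wide (y), 8 mm thick, no rim, fixed to the desk. Origin: centre of its underside (its top is 8 mm higher), z up.
- pen_tray: shallow light-wood pen tray with a grey floor, for the highlighter; 152 mm long (x) by 48 mm wide (y) outside, walls 4 mm thick and only 6 mm high, inside 144 by 40 mm, floor top 3 mm above the origin; fixed to the desk. Origin: centre of its underside, z up.
- spectacles: folded thin black-framed spectacles lying flat, loose and light; 132 mm long (x), 46 mm wide (y), 11 mm high. Not to be moved. Origin: centre of the underside, z up.

How it is judged (in metres and radians):
At the end, for the whole second after the job is handed in: Cups upright on their own-colour coasters, within 14 mm of centre; phone flat, screen up, on the pad, within 12 mm and 0.2 rad; highlighter flat, right side up, on the tray floor, within 15 mm lengthwise, 11 mm sideways, 0.2 rad (either way round); all at rest, tilt under 0.08 rad (horizontal distance between blue_cup and blue_coaster below 0.014 m and z of blue_cup in the frame of blue_coaster between 0.003 and 0.009 m and linear speed of each of blue_cup, green_cup, phone, highlighter below 0.02 m/s and angular speed of each of blue_cup, green_cup, phone, highlighter below 0.2 rad/s and angle between each of blue_cup, green_cup, phone, highlighter's own z axis and vertical below 0.08 rad and horizontal distance between green_cup and green_coaster below 0.014 m and z of green_cup in the frame of green_coaster between 0.003 and 0.009 m and horizontal distance between phone and charging_pad below 0.012 m and angle between the x axis of phone and the x axis of charging_pad, either way round below 0.2 rad and z of phone in the frame of charging_pad between 0.005 and 0.011 m and x of highlighter in the frame of pen_tray between -0.015 and 0.015 m and y of highlighter in the frame of pen_tray between -0.011 and 0.011 m and z of highlighter in the frame of pen_tray between 0 and 0.006 m and angle between the x axis of highlighter and the x axis of pen_tray, either way round below 0.2 rad); the robot touches nothing.
It fails at once if the spectacles are moved more than 20 mm from where they lay (distance of spectacles from where it was at the start of the episode above 0.02 m).
It fails at once if the blue cup is dropped or thrown (faster than 0.6 m/s, a fall of about 2 cm, while out of the fingers) (contact force between blue_cup and the fingers below 0.05 N and linear speed of blue_cup above 0.6 m/s).
It fails at once if the green cup is dropped or thrown (faster than 0.6 m/s, a fall of about 2 cm, while out of the fingers) (contact force between green_cup and the fingers below 0.05 N and linear speed of green_cup above 0.6 m/s).
It fails at once if the phone is dropped or thrown (faster than 0.6 m/s, a fall of about 2 cm, while out of the fingers) (contact force between phone and the fingers below 0.05 N and linear speed of phone above 0.6 m/s).
It also fails if it takes over 112 s, if anything falls off the work surface, if the arm or the gripper's body presses on something with over 40 N, if the wrist force passes 120 N, or if a joint passes its speed limit or range.

## Working session

There is one attempt and no reset: what is moved stays moved. The work goes in short steps, Python scripts to look and compute and a tool call to move; the robot and the scene stay as the last step left them, time stands still between calls to the robot, and variables do not carry over. Pictures are saved under pics/ and viewed, at most 15 in all, crops included, and the job is handed in when it is done.

Besides the shell and the picture viewer there is one more tool, called after "Call:" by a JSON object that holds its "name" and its "arguments", one argument or row to a line. move_arm: Moves the arm, as the interface text tells. Its arguments: {"type":"object","properties":{"deltas":{"type":"array","items":{"type":"array","items":{"type":"number","minimum":-1,"maximum":1}}},"fingers":{"type":"number"},"force":{"type":"number"}},"required":["deltas"]}

```bash
ls; mkdir -p pics; python3 - <<'E'
from station import *
import cv2,json
print(state())
for c in ("side","top"):
    im=capture(c); cv2.imwrite(f"pics/{c}0.png",im[:,:,::-1])
    p=camera_params(c); print(c,p)
E
```

```text
pics
{'time': 0.0, 'joints': array([-1.30387251,  0.38426668,  0.01640547,  1.37116959, -0.00628864,
        1.38820829, -0.04648939]), 'qd': array([ 7.15966403e-04,  9.57441197e-04, -1.36739093e-03, -7.18854923e-04,
       -1.18433777e-03,  5.43615949e-05,  6.92756318e-04]), 'effort': array([ 1.07919138e-04, -6.27602291e+01,  8.44457746e-01, -3.71831059e+01,
        1.64198078e-02,  1.39629192e-02, -1.48050327e-05]), 'tcp_pos': array([202.2875669 , 590.97044741, 302.85421879]), 'orientation': array([ 1.64142113e-01,  9.86436194e-01, -9.91907474e-04, -1.34090024e-04]), 'wrist_force': array([ 0.06050133,  0.28009923, -0.81098785]), 'moment': array([-0.00712035,  0.01169293, -0.04289492]), 'gripper_force': 0.0, 'width': 1.0015979246659648}
side {'fx': 399.3104631755783, 'fy': 399.3104631755783, 'cx': 317.36297851605883, 'cy': 198.66130751028132, 'dist_coeffs': array([0.00370977, 0.        , 0.        , 0.        , 0.        ]), 'extrinsics': array([[ 8.02916512e-01, -5.96090314e-01, -1.18861351e-03,
        -4.16918949e+02],
       [ 3.45280467e-01,  4.63455579e-01,  8.16082303e-01,
        -2.15602607e+02],
       [-4.85907887e-01, -6.55656361e-01,  5.77934479e-01,
        -9.86894319e+02],
       [ 0.00000000e+00,  0.00000000e+00,  0.00000000e+00,
         1.00000000e+00]])}
top {'fx': 468.87386305170793, 'fy': 468.87386305170793, 'cx': 322.11666134550796, 'cy': 200.49981533354628, 'dist_coeffs': array([-0.06156258,  0.        ,  0.        ,  0.        ,  0.        ]), 'extrinsics': array([[ 2.73531974e-03, -9.99959789e-01, -8.54038780e-03,
         1.46635852e+01],
       [ 9.96552199e-01,  2.01759934e-03,  8.29436204e-02,
        -5.13014603e+02],
       [-8.29230540e-02, -8.73781956e-03,  9.96517645e-01,
        -1.31020367e+03],
       [ 0.00000000e+00,  0.00000000e+00,  0.00000000e+00,
         1.00000000e+00]])}
```

View pics/top0.png

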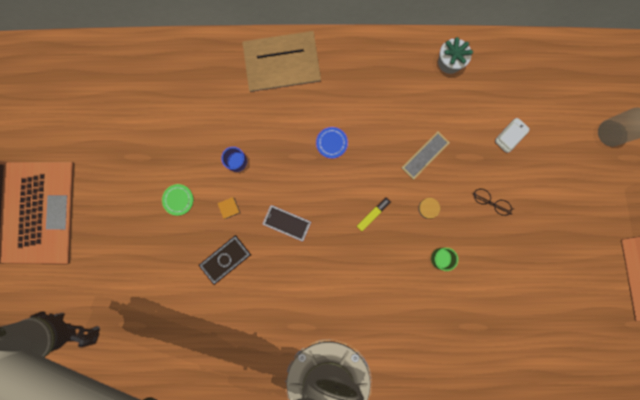

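View pics/side0.png

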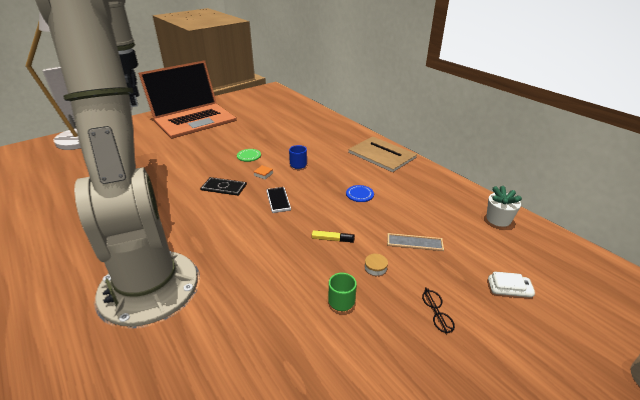

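```bash
cat > h.py <<'E'
from station import *
import numpy as np, cv2
from scipy.spatial.transform import Rotation as R
N=["blue_cup","green_cup","phone","highlighter","blue_coaster","green_coaster","charging_pad","pen_tray","spectacles"]
def KD(p): return np.array([[p["fx"],0,p["cx"]],[0,p["fy"],p["cy"]],[0,0,1]]),np.array(p["dist_coeffs"])
def ray(p,px):
    K,D=KD(p); u=cv2.undistortPoints(np.array(px,float).reshape(-1,1,2),K,D).reshape(-1,2)
    d=np.c_[u[:,0],-u[:,1],-np.ones(len(u))]; E=p["extrinsics"]; Rm,t=E[:3,:3],E[:3,3]
    return -Rm.T@t, d@Rm
def plane(p,px,z):
    o,d=ray(p,px); return o+d*((z-o[2])/d[:,2])[:,None]
def tri(a,b):  # list of (origin,dir): least squares point + residual
    A=np.zeros((3,3));y=np.zeros(3);L=[a,b]
    for o,d in L:
        d=d/np.linalg.norm(d);P=np.eye(3)-np.outer(d,d);A+=P;y+=P@o
    x=np.linalg.solve(A,y)
    return x,[round(np.linalg.norm(np.cross(x-o,d/np.linalg.norm(d))),1) for o,d in L]
def rect(p,mask,z):  # metric min-area rect of mask on plane z
    c=max(cv2.findContours(mask.astype(np.uint8),cv2.RETR_EXTERNAL,cv2.CHAIN_APPROX_NONE)[0],key=cv2.contourArea)
    q=plane(p,c.reshape(-1,2),z)[:,:2].astype(np.float32)
    (cx,cy),(w,h),a=cv2.minAreaRect(q)
    if w<h: w,h,a=h,w,a+90
    return np.round([cx,cy,w,h],1),round((a+90)%180-90,1)
E
python3 - <<'E'
from h import *
P={c:camera_params(c) for c in("top","side")}
Z=dict(blue_cup=66,green_cup=66,phone=10,highlighter=14,blue_coaster=6,green_coaster=6,charging_pad=8,pen_tray=6,spectacles=11)
for n in N:
    T={c:tip_of(c,n) for c in P}
    r=regions_of("top",n)
    print(n,[(c,[(round(t["score"],2),np.round(t["pixel"])) for t in T[c][:2]]) for c in P])
    if T["top"] and T["side"]:
        a,b=[ray(P[c],[T[c][0]["pixel"]]) for c in("top","side")]
        x,e=tri((a[0],a[1][0]),(b[0],b[1][0])); print("   tri",np.round(x),e)
    for q in r[:2]: print("   reg",round(q["score"],2),np.round(q["extent"]),*rect(P["top"],q["pixels"],Z[n]))
E
```

```text
blue_cup [('top', [(0.7, array([236., 162.]))]), ('side', [(0.75, array([294., 169.]))])]
   tri [625. 276. -20.] [np.float64(5.9), np.float64(5.9)]
   reg 0.67 [235. 161.  27.  26.] [624.5 262.   74.1  60.8] 45.3
green_cup [('top', [(0.92, array([439., 261.]))]), ('side', [(0.65, array([343., 301.]))])]
   tri [ 346. -322.    5.] [np.float64(6.5), np.float64(6.5)]
   reg 0.94 [448. 260.  30.  23.] [ 348.8 -318.4   74.    62.4] 89.3
phone [('top', [(0.78, array([284., 222.]))]), ('side', [(0.95, array([278., 197.])), (0.49, array([416., 242.]))])]
   tri [452. 125.   8.] [np.float64(1.0), np.float64(1.0)]
   reg 0.77 [285. 224.  49.  34.] [450.9 117.4 126.1  58.8] 67.1
highlighter [('top', [(0.53, array([373., 213.]))]), ('side', [(0.62, array([333., 238.]))])]
   tri [ 479. -130.   -1.] [np.float64(0.3), np.float64(0.3)]
   reg 0.87 [377. 215.  36.  33.] [ 475.4 -132.1  117.4   20.1] -45.1
blue_coaster [('top', [(0.98, array([329., 142.]))]), ('side', [(0.77, array([362., 196.])), (0.48, array([280., 199.]))])]
   tri [694.  -6. -16.] [np.float64(4.4), np.float64(4.4)]
   reg 0.91 [
[... 271 characters left out ...]
(0.69, array([362., 192.])), (0.65, array([220., 185.]))])]
   tri [483.  88. 118.] [np.float64(224.6), np.float64(224.6)]
   reg 0.67 [224. 260.  48.  50.] [343.6 296.1 140.6  76.3] -50.4
   reg 0.57 [175. 198.  29.  34.] [516.  435.5  87.6  87.5] -25.8
pen_tray [('top', [(0.59, array([424., 155.]))]), ('side', [(0.89, array([414., 243.]))])]
   tri [ 648. -279.   -3.] [np.float64(0.4), np.float64(0.4)]
   reg 0.67 [426. 154.  43.  43.] [ 649.1 -282.5  157.    47.3] -45.1
spectacles [('top', [(0.54, array([491., 202.]))]), ('side', [(0.55, array([436., 312.]))])]
   tri [ 511. -474.   -5.] [np.float64(1.7), np.float64(1.7)]
   reg 0.7 [492. 205.  37.  22.] [ 506.3 -474.5   27.     9.8] 56.2
```

The top view shows blue cup (234,159), green cup (445,259), phone (287,223), highlighter (374,214), blue coaster (332,143), green coaster (177,200), pad (225,260), tray (426,155), spectacles (493,202). The side view agrees. Also loose bits: an orange block at (228,208) and a round wooden disc at (430,208). I'll head to the phone first.

Call:
{"name": "move_arm", "arguments": {
  "deltas": [
    [0.4, -0.79, 0, 0, 0, -0.7],
    [0.4, -0.79, 0, 0, 0, -0.7],
    [0.4, -0.79, 0, 0, 0, -0.7],
    [0.4, -0.79, 0, 0, 0, -0.7],
    [0.4, -0.79, 0, 0, 0, -0.7]
  ]
}}

```text
time: 1.95
tcp_pos: [285.6, 429.4, 304.6]
orientation: [0.43, 0.903, 0.0, 0.001]
wrist_force: [0.1, -0.1, 0.6]
width: 1.002
gripper_force: 0.0
```

Call:
{"name": "move_arm", "arguments": {
  "deltas": [
    [0.4, -0.79, 0, 0, 0, -0.7],
    [0.4, -0.79, 0, 0, 0, -0.7],
    [0.4, -0.79, 0, 0, 0, -0.7],
    [0.4, -0.79, 0, 0, 0, -0.7],
    [0.4, -0.79, 0, 0, 0, -0.7]
  ]
}}

```text
time: 2.45
tcp_pos: [364.5, 272.0, 304.4]
orientation: [0.659, 0.752, 0.001, 0.0]
wrist_force: [-0.7, 0.8, 1.1]
width: 0.998
gripper_force: 0.0
```

Call:
{"name": "move_arm", "arguments": {
  "deltas": [
    [0.4, -0.79, 0, 0, 0, -0.7],
    [0.4, -0.79, 0, 0, 0, -0.7],
    [0.4, -0.79, 0, 0, 0, -0.7],
    [0.4, -0.79, 0, 0, 0, -0.7],
    [0.4, -0.79, 0, 0, 0, -0.7]
  ]
}}

```text
time: 2.95
tcp_pos: [443.9, 114.4, 304.3]
orientation: [0.838, 0.546, 0.0, 0.001]
wrist_force: [0.5, -0.6, 0.3]
width: 1.001
gripper_force: 0.0
```

```bash
cat >> h.py <<'E'
def pose():
    s=state(); m=R.from_quat(s["orientation"]).as_matrix()
    return s, np.degrees(np.arctan2(m[1,1],m[0,1])), m
def show(tag="wrist"):
    im=capture("wrist"); p=camera_params("wrist"); cv2.imwrite(f"pics/{tag}.png",im[:,:,::-1]); return im,p
E
python3 - <<'E'
from h import *
s,y,m=pose(); im,p=show("w1"); print(s["tcp_pos"],y,s["joints"],m[:,2]); E=p["extrinsics"]; print(p["fx"],p["dist_coeffs"],"cam",-E[:3,:3].T@E[:3,3],"look",-E[2,:3])
for n in N:
    for q in regions_of("wrist",n)[:1]: print(n,round(q["score"],2),np.round(q["extent"]),*rect(p,q["pixels"],dict(phone=10,charging_pad=8).get(n,6)))
E
```

```text
[443.94798438 114.41871377 304.31354235] -23.791701856380982 [-8.30324857e-01  5.03609275e-03  5.15034346e-01  1.82146907e+00
 -1.78778121e-03  1.31456281e+00 -7.30088710e-01] [ 1.35321815e-03 -3.48740625e-04 -9.99999024e-01]
287.5005455736124 [-0.04822735  0.          0.          0.          0.        ] cam [476.05137809 192.35464153 373.13645496] look [-0.12773775 -0.29519595 -0.94685924]
blue_cup 0.83 [415.   6.  39.  11.] [618.6 245.5  39.7   8.1] -22.3
phone 0.75 [321. 158.  53.  99.] [451.2 122.2 124.6  60.8] 67.5
highlighter 0.63 [387. 298.  41.  32.] [ 461.3 -111.2   78.    30. ] -44.8
blue_coaster 0.85 [518. 179.  71.  64.] [682.1  -3.8  92.7  92.3] -33.2
green_coaster 0.67 [384. 297.  43.  30.] [ 460.4 -110.6   77.3   30.6] -44.9
charging_pad 0.58 [182.  61. 129. 113.] [344.8 298.1 140.8  75.7] -50.2
pen_tray 0.93 [529. 330.  77.  42.] [ 690.9 -292.9   85.    33.4] -66.3
spectacles 0.56 [415.   6.  36.  12.] [618.6 245.5  39.7   8.1] -22.3
```

View pics/w1.png

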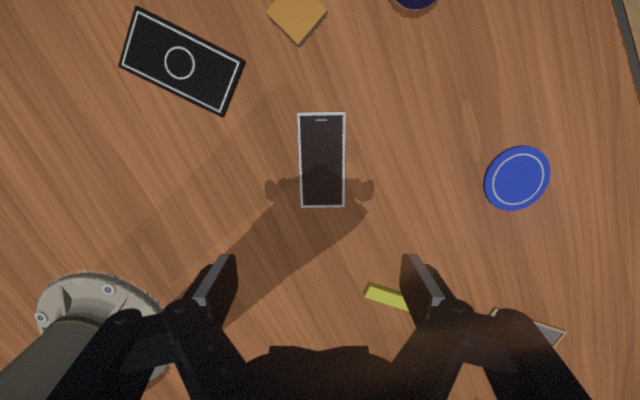

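The wrist picture shows the phone at (321,160) between the fingers, the pad at (182,61) and the blue coaster at (517,178). The metric sizes match the given ones. I'll descend and take a second view for height.

Call:
{"name": "move_arm", "arguments": {
  "deltas": [
    [0.035, 0.04, -0.55, 0, 0, 0.03],
    [0.035, 0.04, -0.55, 0, 0, 0.03],
    [0.035, 0.04, -0.55, 0, 0, 0.03],
    [0.035, 0.04, -0.55, 0, 0, 0.03]
  ],
  "fingers": -0.7
}}

```text
time: 3.85
tcp_pos: [448.5, 125.1, 193.0]
orientation: [0.829, 0.559, -0.002, -0.0]
wrist_force: [0.6, 0.9, 0.5]
width: 0.847
gripper_force: 0.0
```

```bash
python3 - <<'E'
from h import *
s,y,m=pose(); im,p=show("w2"); print(s["tcp_pos"],y,s["width"])
for n,z in (("phone",10),("charging_pad",8)):
    for q in regions_of("wrist",n)[:1]:
        print(n,round(q["score"],2),np.round(q["extent"]))
        for zz in (z-10,z,z+10): print(zz,*rect(p,q["pixels"],zz))
E
```

```text
[448.50033609 125.12918562 192.96439951] -22.028736901822267 0.8474179399568184
phone 0.71 [324. 192.  67. 130.]
0 [452.3 117.6 130.5  62.8] 67.3
10 [453.4 120.8 125.6  60.4] 67.3
20 [454.5 124.  120.6  58. ] 67.3
charging_pad 0.83 [131.  67. 178. 132.]
-2 [343.5 300.5 145.5  78.4] -51.4
8 [348.7 296.8 140.   75.4] -51.4
18 [353.9 293.  134.6  72.5] -51.4
```

Call:
{"name": "move_arm", "arguments": {
  "deltas": [
    [0.01, -0.005, -0.25, 0, 0, -0.005],
    [0.01, -0.005, -0.45, 0, 0, -0.005],
    [0.01, -0.005, -0.45, 0, 0, -0.005],
    [0.01, -0.005, -0.45, 0, 0, -0.005]
  ]
}}

```text
time: 4.4
tcp_pos: [452.3, 124.4, 105.7]
orientation: [0.83, 0.557, 0.0, 0.0]
wrist_force: [-0.1, 0.3, 1.0]
width: 0.853
gripper_force: 0.0
```

Call:
{"name": "move_arm", "arguments": {
  "deltas": [
    [0, -0.015, -0.12, 0, 0, -0.008],
    [0, -0.015, -0.172, 0, 0, -0.008],
    [0, -0.015, -0.172, 0, 0, -0.008]
  ]
}}

```text
time: 4.7
tcp_pos: [451.7, 121.6, 70.4]
orientation: [0.832, 0.555, 0.0, -0.0]
wrist_force: [0.7, 0.1, 0.1]
width: 0.853
gripper_force: 0.0
```

Call:
{"name": "move_arm", "arguments": {
  "deltas": [
    [0, 0, 0, 0, 0, 0],
    [0, 0, 0, 0, 0, 0],
    [0, 0, 0, 0, 0, 0],
    [0, 0, 0, 0, 0, 0],
    [0, 0, 0, 0, 0, 0]
  ],
  "fingers": 0.3,
  "force": 40
}}

```text
time: 5.2
tcp_pos: [452.2, 121.7, 71.2]
orientation: [0.832, 0.555, 0.001, -0.0]
wrist_force: [-2.2, -0.6, 6.3]
width: 0.686
gripper_force: 41.8
```

Call:
{"name": "move_arm", "arguments": {
  "deltas": [
    [0, 0, 0.2, 0, 0, 0],
    [0, 0, 0.5, 0, 0, 0],
    [-0.1, 0.2, 0.5, 0, 0, 0.2],
    [-0.2, 0.4, 0.5, 0, 0, 0.4],
    [-0.25, 0.6, 0.5, 0, 0, 0.6],
    [-0.3, 0.6, 0.5, 0, 0, 0.7],
    [-0.3, 0.6, 0.5, 0, 0, 0.7]
  ]
}}

```text
time: 5.9
tcp_pos: [390.2, 242.5, 170.4]
orientation: [0.648, 0.761, 0.0, -0.0]
wrist_force: [-0.0, -1.3, -2.6]
width: 0.687
gripper_force: 45.8
```

```bash
python3 - <<'E'
from h import *
s,y,m=pose(); im,p=show("w3"); print(s["tcp_pos"],y,s["width"],s["gripper_force"])
for n,z in (("phone",s["tcp_pos"][2]-71+10),("charging_pad",8)):
    for q in regions_of("wrist",n)[:1]:
        print(n,round(q["score"],2),np.round(q["extent"]),*rect(p,q["pixels"],z))
E
```

```text
[390.24288384 242.50389529 170.37967979] 9.152468817826417 0.6865198767405253 45.8161461353302
phone 0.71 [318. 248. 125. 203.] [390.9 243.9 117.4  59.1] -81.6
charging_pad 0.67 [264. 102. 149. 157.] [337.6 308.2 105.6  73.3] -51.4
```

View pics/w3.png

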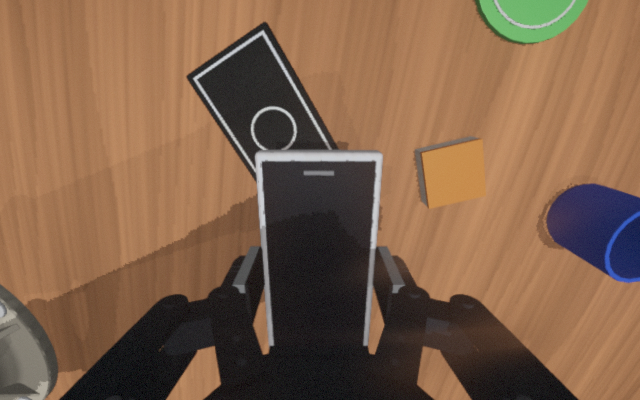

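The phone is held square between the fingers. The pad's circle is at (273,129) and its far corners at (266,23) and (188,76). Next I'll compute the pad pose from those.

```bash
python3 - <<'E'
from h import *
p=camera_params("wrist"); q=plane(p,[[273,129],[266,23],[188,76]],8); print(np.round(q,1))
mid=(q[1]+q[2])/2; v=q[0]-mid; print(np.linalg.norm(v[:2]),np.linalg.norm(q[1]-q[2]),np.degrees(np.arctan2(v[1],v[0])))
E
```

```text
[[347.9 295.6   8. ]
 [335.2 369.4   8. ]
 [280.1 325.8   8. ]]
65.70795949414592 70.20573073980543 -52.210902766504006
```

Call:
{"name": "move_arm", "arguments": {
  "deltas": [
    [-0.1, 0.15, 0, 0, 0, 0.3],
    [-0.216, 0.272, 0, 0, 0, 0.5],
    [-0.216, 0.272, -0.2, 0, 0, 0.657],
    [-0.216, 0.272, -0.35, 0, 0, 0.657],
    [-0.216, 0.272, -0.35, 0, 0, 0.657],
    [-0.216, 0.272, -0.35, 0, 0, 0.657]
  ]
}}

```text
time: 6.65
tcp_pos: [349.0, 294.8, 99.9]
orientation: [0.438, 0.899, -0.001, 0.0]
wrist_force: [-0.2, 0.5, -1.3]
width: 0.684
gripper_force: 45.8
```

```bash
python3 - <<'E'
from h import *
s,y,m=pose(); im,p=show("w4"); print(s["tcp_pos"],y,s["width"],s["joints"])
E
```

```text
[349.04475488 294.77973902  99.92097846] 38.10548984579411 0.684292261684568 [-1.00075464  0.24918588  0.25658977  2.06094306 -0.08315688  0.84207169
 -0.03118298]
```

View pics/w4.png

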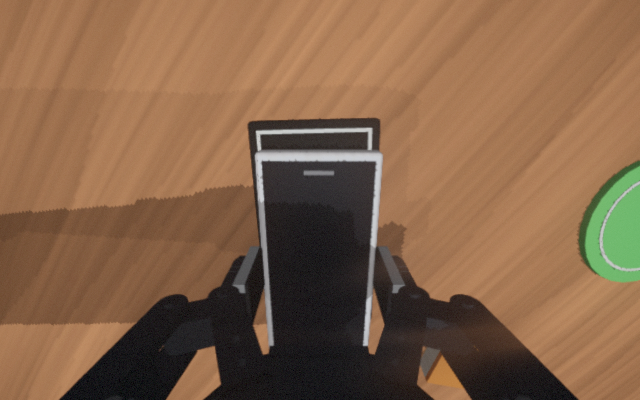

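The phone's far edge is at (257..381,153) and the pad's far edge at (249..380,122), nearly parallel. I'll check the remaining offset.

```bash
python3 - <<'E'
from h import *
s,y,m=pose(); p=camera_params("wrist")
a=plane(p,[[249,124],[380,120]],8); b=plane(p,[[256.5,153],[381.5,153]],s["tcp_pos"][2]-61)
for e,L in((a,69),(b,62.5)):
    w=e[1]-e[0]; mid=e.mean(0)[:2]; n=np.array([w[1],-w[0]])/np.linalg.norm(w[:2]); c=[mid+L*n,mid-L*n]
    print(np.linalg.norm(w[:2]),np.degrees(np.arctan2(w[1],w[0])),np.round(mid,1),np.round(c,1))
print(s["tcp_pos"])
E
```

```text
71.8480877106062 39.71465493430336 [303.6 350.2] [[347.6 297.1]
 [259.5 403.3]]
56.87318556873845 38.02202453796005 [312.6 342.6] [[351.1 293.3]
 [274.1 391.8]]
[349.49796016 295.46993391 100.73921305]
```

Call:
{"name": "move_arm", "arguments": {
  "deltas": [
    [-0.013, 0.013, -0.05, 0, 0, 0.025],
    [-0.013, 0.013, -0.09, 0, 0, 0.025],
    [-0.013, 0.013, -0.1, 0, 0, 0.025],
    [-0.013, 0.013, -0.1, 0, 0, 0.025]
  ]
}}

```text
time: 7.1
tcp_pos: [345.5, 298.3, 79.5]
orientation: [0.426, 0.905, -0.0, -0.0]
wrist_force: [0.5, -0.8, -1.5]
width: 0.69
gripper_force: 45.8
```

Call:
{"name": "move_arm", "arguments": {
  "deltas": [
    [0.004, 0, -0.005, 0, 0, 0],
    [0.004, 0, -0.01, 0, 0, 0]
  ]
}}

```text
time: 7.3
tcp_pos: [345.9, 298.4, 79.1]
orientation: [0.426, 0.905, -0.0, -0.001]
wrist_force: [-14.8, -10.6, 41.2]
width: 0.685
gripper_force: 50.3
```

Call:
{"name": "move_arm", "arguments": {
  "deltas": [
    [0, 0, 0.006, 0, 0, 0],
    [0, 0, 0.006, 0, 0, 0]
  ]
}}

```text
time: 7.5
tcp_pos: [346.5, 298.6, 79.3]
orientation: [0.426, 0.905, 0.0, -0.0]
wrist_force: [-3.3, -2.2, 9.5]
width: 0.688
gripper_force: 47.0
```

Call:
{"name": "move_arm", "arguments": {
  "deltas": [
    [0, 0, 0, 0, 0, 0],
    [0, 0, 0, 0, 0, 0],
    [0, 0, 0, 0, 0, 0],
    [0, 0, 0, 0, 0, 0]
  ],
  "fingers": -0.75
}}

```text
time: 7.9
tcp_pos: [346.4, 298.3, 78.6]
orientation: [0.426, 0.905, -0.0, -0.0]
wrist_force: [-0.2, 0.0, -0.1]
width: 0.876
gripper_force: 0.0
```

Call:
{"name": "move_arm", "arguments": {
  "deltas": [
    [0, 0, 0.1, 0, 0, 0],
    [0, 0, 0.35, 0, 0, 0],
    [0, 0, 0.6, 0, 0, 0],
    [0, 0, 0.8, 0, 0, 0],
    [0, 0, 0.8, 0, 0, 0]
  ]
}}

```text
time: 8.4
tcp_pos: [348.4, 300.1, 244.6]
orientation: [0.426, 0.905, 0.005, 0.001]
wrist_force: [0.4, -0.1, -0.4]
width: 0.872
gripper_force: 0.0
```

```bash
python3 - <<'E'
from h import *
s,y,m=pose(); im,p=show("w5"); print(s["tcp_pos"],y,s["width"])
for n,z in (("phone",18),("charging_pad",8),("green_coaster",6),("blue_cup",66)):
    for q in regions_of("wrist",n)[:1]:
        print(n,round(q["score"],2),np.round(q["extent"]),*rect(p,q["pixels"],z))
E
```

```text
[348.43982734 300.06626592 244.56730151] 39.541227435574946 0.8722828400255649
phone 0.6 [314. 180.  59. 114.] [345.4 296.2 121.8  58.9] -50.7
charging_pad 0.74 [312. 177.  71. 125.] [342.8 296.7 135.9  74.5] -50.6
green_coaster 0.8 [509. 177.  78.  80.] [511.8 434.8  90.1  89.9] -14.1
blue_cup 0.72 [461. 342.  22.  78.] [611.5 244.2  46.8  13. ] -21.1
```

View pics/w5.png

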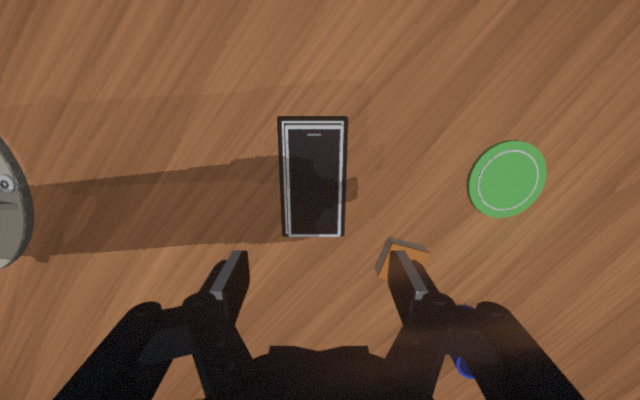

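The phone lies within the outline at (314,180), only ~3 mm off; the green coaster is at (508,179). Next is the blue cup.

Call:
{"name": "move_arm", "arguments": {
  "deltas": [
    [0.25, -0.05, 0, 0, 0, 0],
    [0.5, -0.1, 0, 0, 0, 0],
    [0.7, -0.1, 0, 0, 0, 0],
    [0.7, -0.1, 0, 0, 0, 0]
  ],
  "fingers": -1
}}

```text
time: 9.05
tcp_pos: [490.5, 275.6, 236.1]
orientation: [0.429, 0.903, -0.002, 0.001]
wrist_force: [0.2, 0.1, -0.5]
width: 1.003
gripper_force: 0.0
```

Call:
{"name": "move_arm", "arguments": {
  "deltas": [
    [0.25, -0.05, 0, 0, 0, 0],
    [0.5, -0.1, 0, 0, 0, 0],
    [0.68, -0.09, 0, 0, 0, 0],
    [0.68, -0.09, 0, 0, 0, 0],
    [0.68, -0.09, 0, 0, 0, 0]
  ]
}}

```text
time: 9.55
tcp_pos: [622.0, 259.9, 235.9]
orientation: [0.427, 0.904, -0.002, -0.001]
wrist_force: [0.2, -0.1, 0.4]
width: 1.003
gripper_force: 0.0
```

```bash
cat >> h.py <<'E'
from scipy.optimize import minimize
def cupfit(p,mask,rb=28,rt=32,h=66,x0=None,z0=0):
    """upright cup position (x,y) whose silhouette hull best matches the mask (rim, foot convex hull)"""
    K,D=KD(p);E=p["extrinsics"];t=np.linspace(0,2*np.pi,60,endpoint=False)
    def sil(x):
        pts=np.r_[np.c_[x[0]+rb*np.cos(t),x[1]+rb*np.sin(t),0*t+z0],np.c_[x[0]+rt*np.cos(t),x[1]+rt*np.sin(t),0*t+z0+h]]
        c=(pts@E[:3,:3].T+E[:3,3])*[1,-1,-1]
        uv=cv2.projectPoints(c,np.zeros(3),np.zeros(3),K,D)[0].reshape(-1,2)
        im=np.zeros(mask.shape,np.uint8); cv2.fillConvexPoly(im,cv2.convexHull(np.round(uv*16).astype(np.int32)),1,shift=4); return im>0
    f=lambda x:1-(sil(x)&mask).sum()/max((sil(x)|mask).sum(),1)
    r=minimize(f,x0,method="Nelder-Mead",options=dict(initial_simplex=[np.array(x0),np.array(x0)+[25,0],np.array(x0)+[0,25]],xatol=.3))
    return np.round(r.x,1),round(1-r.fun,3)
E
python3 - <<'E'
from h import *
s,y,m=pose(); im,p=show("w6"); print(s["tcp_pos"],y,s["width"])
for n,z in (("blue_cup",66),("blue_coaster",6)):
    for q in regions_of("wrist",n)[:1]:
        print(n,round(q["score"],2),np.round(q["extent"]),*rect(p,q["pixels"],z))
        if n=="blue_cup": print(cupfit(p,q["pixels"],x0=[625,262]))
capture("top"); capture("side")
for c in("top","side"):
    for q in regions_of(c,"blue_cup")[:1]: print(c,cupfit(camera_params(c),q["pixels"],x0=[625,262]))
    for q in regions_of(c,"green_cup")[:1]: print(c,"green",cupfit(camera_params(c),q["pixels"],x0=[349,-318]))
E
```

```text
[622.02819413 259.86732016 235.94145825] 39.50498863053154 1.003236888944579
blue_cup 0.9 [331. 194.  71.  82.] [626.9 271.4  71.9  61.8] -58.2
(array([628.3, 268.5]), np.float64(0.96))
blue_coaster 0.94 [243. 344.  39.  38.] [686.3  24.7  66.2  38. ] -26.1
top (array([634.8, 256.7]), np.float64(0.322))
top green (array([ 349.8, -320.4]), np.float64(0.913))
side (array([629.2, 267.2]), np.float64(0.875))
side green (array([ 351.6, -321.3]), np.float64(0.934))
```

View pics/w6.png

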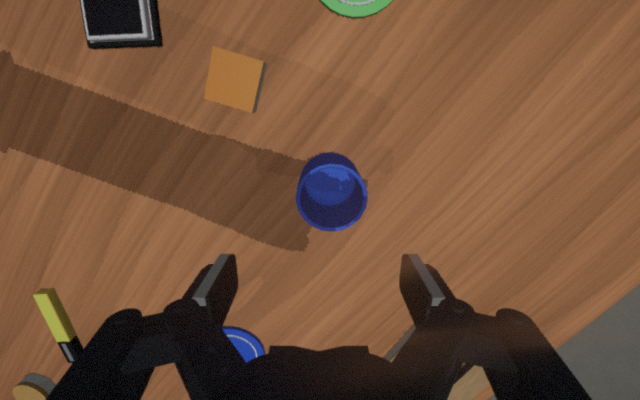

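The blue cup shows at (331,192). The wrist fit (628,268) agrees with the side fit (629,267).

Call:
{"name": "move_arm", "arguments": {
  "deltas": [
    [0.031, 0.043, -0.2, 0, 0, 0],
    [0.031, 0.043, -0.4, 0, 0, 0],
    [0.031, 0.043, -0.4, 0, 0, 0],
    [0.031, 0.043, -0.4, 0, 0, 0]
  ]
}}

```text
time: 10.4
tcp_pos: [628.3, 268.7, 159.0]
orientation: [0.426, 0.905, -0.001, -0.0]
wrist_force: [0.3, 0.7, 2.0]
width: 0.998
gripper_force: 0.0
```

```bash
python3 - <<'E'
from h import *
s,y,m=pose(); im,p=show("w7"); print(s["tcp_pos"],y,s["width"])
for q in regions_of("wrist","blue_cup")[:1]: print(cupfit(p,q["pixels"],x0=[628,268]))
E
```

```text
[628.32051014 268.72275805 159.02358972] 39.55724139726567 0.9980293480147213
(array([630.9, 268.2]), np.float64(0.968))
```

Call:
{"name": "move_arm", "arguments": {
  "deltas": [
    [0.006, 0, -0.15, 0, 0, 0],
    [0.006, 0, -0.3, 0, 0, 0],
    [0.006, 0, -0.35, 0, 0, 0],
    [0.006, 0, -0.35, 0, 0, 0]
  ]
}}

```text
time: 10.9
tcp_pos: [629.7, 268.8, 88.8]
orientation: [0.426, 0.905, -0.0, -0.0]
wrist_force: [0.0, 0.7, 0.8]
width: 0.999
gripper_force: 0.0
```

Call:
{"name": "move_arm", "arguments": {
  "deltas": [
    [0, 0, 0, 0, 0, 0],
    [0, 0, 0, 0, 0, 0],
    [0, 0, 0, 0, 0, 0],
    [0, 0, 0, 0, 0, 0],
    [0, 0, 0, 0, 0, 0]
  ],
  "fingers": 0.3,
  "force": 40
}}

```text
time: 11.4
tcp_pos: [631.1, 269.3, 91.5]
orientation: [0.426, 0.905, 0.002, 0.001]
wrist_force: [-1.9, -0.8, 7.2]
width: 0.72
gripper_force: 44.2
```

Call:
{"name": "move_arm", "arguments": {
  "deltas": [
    [0, 0, 0.05, 0, 0, 0],
    [0, 0, 0.15, 0, 0, 0],
    [0, 0, 0.25, 0, 0, 0],
    [0, 0, 0.25, 0, 0, 0]
  ]
}}

```text
time: 11.8
tcp_pos: [631.7, 269.5, 143.2]
orientation: [0.426, 0.905, 0.003, 0.002]
wrist_force: [0.3, 0.1, -0.6]
width: 0.725
gripper_force: 44.1
```

```bash
python3 - <<'E'
from h import *
s,y,m=pose(); im,p=show("w8"); print(s["tcp_pos"],y,s["width"],s["gripper_force"],s["wrist_force"])
for q in regions_of("wrist","blue_cup")[:1]: print(cupfit(p,q["pixels"],x0=[628,268],z0=s["tcp_pos"][2]-88.5))
for q in regions_of("wrist","blue_coaster")[:2]: print(round(q["score"],2),np.round(q["extent"]),*rect(p,q["pixels"],6))
E
```

```text
[631.66318786 269.47047366 143.15060536] 39.55841687439267 0.7247659106322336 44.13465801626444 [ 0.26988422  0.09057873 -0.61889142]
(array([627.9, 272.3]), np.float64(0.796))
0.56 [185. 395.  42.   5.] [651.7  26.5  44.1  10.5] 42.1
```

View pics/w8.png

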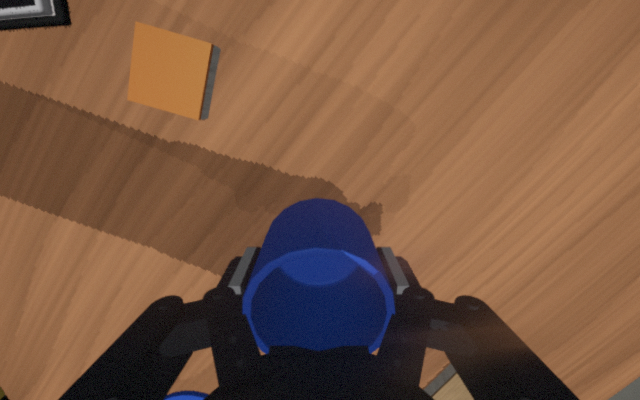

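The cup is held upright in the fingers. I'll carry it to the far side of the blue coaster and rotate, so the camera sees the coaster ahead of the cup.

Call:
{"name": "move_arm", "arguments": {
  "deltas": [
    [0, -0.1, 0.15, 0, 0, -0.1],
    [0.05, -0.3, 0.25, 0, 0, -0.2],
    [0.1, -0.5, 0.25, 0, 0, -0.4],
    [0.13, -0.72, 0.25, 0, 0, -0.5],
    [0.13, -0.95, 0.25, 0, 0, -0.5],
    [0.13, -0.95, 0.25, 0, 0, -0.5]
  ]
}}

```text
time: 12.55
tcp_pos: [655.4, 68.1, 187.8]
orientation: [0.599, 0.801, -0.003, 0.001]
wrist_force: [-0.8, -0.2, -1.1]
width: 0.724
gripper_force: 44.5
```

Call:
{"name": "move_arm", "arguments": {
  "deltas": [
    [0.05, -0.2, 0, 0, 0, -0.15],
    [0.1, -0.4, 0, 0, 0, -0.3],
    [0.13, -0.6, 0, 0, 0, -0.45],
    [0.13, -0.8, 0, 0, 0, -0.5],
    [0.13, -0.95, 0, 0, 0, -0.5],
    [0.13, -0.95, 0, 0, 0, -0.5]
  ]
}}

```text
time: 13.15
tcp_pos: [679.8, -118.5, 187.4]
orientation: [0.743, 0.669, -0.002, 0.001]
wrist_force: [-0.5, -0.7, -1.5]
width: 0.724
gripper_force: 44.5
```

```bash
python3 - <<'E'
from h import *
s,y,m=pose(); im,p=show("w9"); print(s["tcp_pos"],y,s["width"],s["gripper_force"],m[:,2])
for n,z in(("blue_coaster",6),("highlighter",14)):
  for q in regions_of("wrist",n)[:1]: print(n,round(q["score"],2),np.round(q["extent"]),*rect(p,q["pixels"],z))
for t in tip_of("wrist","blue_coaster")[:1]: print(t["pixel"],plane(p,[t["pixel"]],0))
E
```

```text
[ 679.81218976 -118.50284542  187.41690987] -5.943182785087273 0.7244214165404004 44.535146467387676 [-0.002883   -0.00411242 -0.99998739]
blue_coaster 0.86 [312.  64. 113. 121.] [686.5  -5.7  90.3  89.9] 84.1
highlighter 0.89 [113. 225. 121.  89.] [ 483.7 -122.6  120.    33.1] -44.9
[311.8, 70.4] [[685.67043597  -8.82085563   0.        ]]
```

View pics/w9.png

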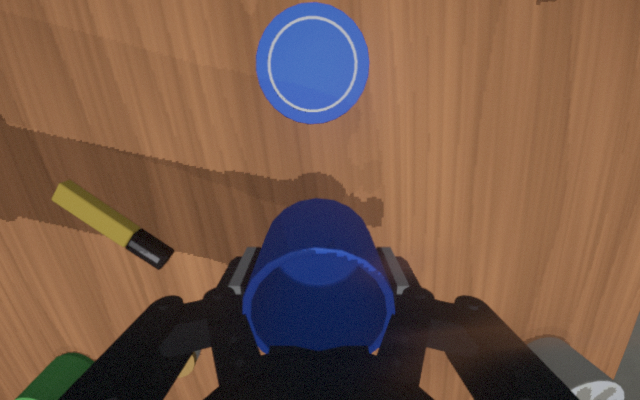

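The coaster's full circle is in view at (313,63) and measures 90 mm.

Call:
{"name": "move_arm", "arguments": {
  "deltas": [
    [0.028, 0.2, 0, 0, 0, 0],
    [0.028, 0.4, -0.1, 0, 0, 0],
    [0.028, 0.562, -0.25, 0, 0, 0],
    [0.028, 0.562, -0.38, 0, 0, 0],
    [0.028, 0.562, -0.38, 0, 0, 0],
    [0.028, 0.562, -0.38, 0, 0, 0]
  ]
}}

```text
time: 13.95
tcp_pos: [687.1, 1.5, 112.8]
orientation: [0.74, 0.673, -0.001, -0.0]
wrist_force: [-0.1, 0.3, -1.0]
width: 0.723
gripper_force: 44.5
```

```bash
python3 - <<'E'
from h import *
s,y,m=pose(); im,p=show("w10"); print(s["tcp_pos"],y)
for q in regions_of("wrist","blue_coaster")[:1]: print(round(q["score"],2),np.round(q["extent"]),*rect(p,q["pixels"],6))
E
```

```text
[687.14828177   1.48589305 112.81638823] -5.403925982513011
0.92 [318. 213. 132.  68.] [688.7  11.7  92.   48.6] -5.6
```

View pics/w10.png

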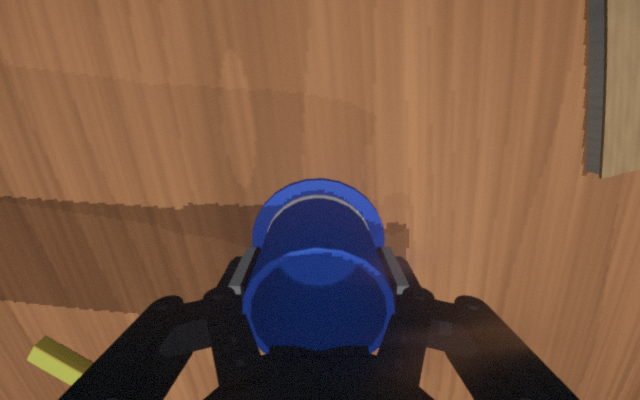

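Call:
{"name": "move_arm", "arguments": {
  "deltas": [
    [0, -0.025, -0.03, 0, 0, 0],
    [0, -0.045, -0.055, 0, 0, 0],
    [0, -0.045, -0.065, 0, 0, 0],
    [0, -0.045, -0.065, 0, 0, 0]
  ]
}}

```text
time: 14.45
tcp_pos: [687.0, -8.3, 99.2]
orientation: [0.74, 0.672, -0.0, -0.0]
wrist_force: [-0.8, 0.6, -2.0]
width: 0.725
gripper_force: 44.6
```

Call:
{"name": "move_arm", "arguments": {
  "deltas": [
    [0, 0, -0.006, 0, 0, 0],
    [0, 0, -0.006, 0, 0, 0]
  ]
}}

```text
time: 14.65
tcp_pos: [687.4, -7.4, 98.4]
orientation: [0.74, 0.673, 0.0, -0.0]
wrist_force: [0.6, -0.3, -2.5]
width: 0.723
gripper_force: 44.6
```

Call:
{"name": "move_arm", "arguments": {
  "deltas": [
    [0, 0, -0.004, 0, 0, 0],
    [0, 0, -0.006, 0, 0, 0]
  ]
}}

```text
time: 14.85
tcp_pos: [687.5, -7.5, 97.6]
orientation: [0.74, 0.673, 0.0, 0.0]
wrist_force: [-2.1, 0.6, 3.4]
width: 0.725
gripper_force: 44.7
```

Contact. Releasing the cup and rising.

Call:
{"name": "move_arm", "arguments": {
  "deltas": [
    [0, 0, 0, 0, 0, 0],
    [0, 0, 0, 0, 0, 0],
    [0, 0, 0, 0, 0, 0],
    [0, 0, 0, 0, 0, 0],
    [0, 0, 0, 0, 0, 0]
  ],
  "fingers": -1
}}

```text
time: 15.35
tcp_pos: [687.4, -7.7, 97.3]
orientation: [0.74, 0.673, 0.0, -0.0]
wrist_force: [1.2, -0.5, 0.2]
width: 1.0
gripper_force: 0.0
```

Call:
{"name": "move_arm", "arguments": {
  "deltas": [
    [0, 0, 0.1, 0, 0, 0],
    [0, 0, 0.3, 0, 0, 0],
    [0, 0, 0.5, 0, 0, 0],
    [0, -0.1, 0.7, 0, 0, 0],
    [0, -0.2, 0.7, 0, 0, 0]
  ]
}}

```text
time: 15.85
tcp_pos: [689.8, -48.0, 244.7]
orientation: [0.739, 0.673, 0.004, 0.004]
wrist_force: [2.2, -0.7, 0.2]
width: 1.001
gripper_force: 0.0
```

```bash
python3 - <<'E'
from h import *
s,y,m=pose(); im,p=show("w11"); print(s["tcp_pos"],y,s["width"])
for q in regions_of("wrist","blue_cup")[:1]: print(q["extent"],cupfit(p,q["pixels"],x0=[687,-8],z0=6))
for q in regions_of("wrist","blue_coaster")[:1]: print(round(q["score"],2),np.round(q["extent"]),*rect(p,q["pixels"],6))
for q in regions_of("wrist","highlighter")[:1]: print(round(q["score"],2),np.round(q["extent"]),*rect(p,q["pixels"],14))
E
```

```text
[689.79771189 -47.99492851 244.70498039] -5.325351810256589 1.0009605774578545
[308.8, 152.4, 76.1, 78.8] (array([685.8, -13.3]), np.float64(0.939))
0.72 [310. 132.  82.  65.] [684.9  -1.8  89.4  65. ] -5.1
0.88 [150. 260.  91.  70.] [ 479.5 -127.1  114.5   33. ] -45.8
```

View pics/w11.png

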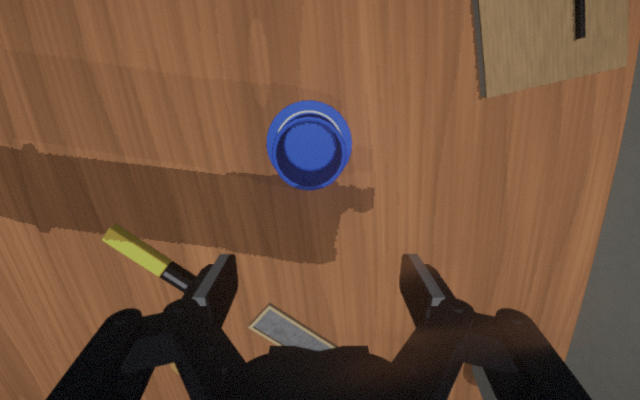

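The blue cup stands at (309,147), concentric with its coaster. Next, the highlighter at (150,258).

Call:
{"name": "move_arm", "arguments": {
  "deltas": [
    [-0.2, -0.08, 0, 0, 0, 0.15],
    [-0.4, -0.15, 0, 0, 0, 0.3],
    [-0.55, -0.2, 0, 0, 0, 0.5],
    [-0.55, -0.2, 0, 0, 0, 0.6],
    [-0.55, -0.2, 0, 0, 0, 0.6]
  ],
  "fingers": -0.2
}}

```text
time: 16.55
tcp_pos: [576.7, -86.5, 236.8]
orientation: [0.561, 0.828, 0.0, -0.001]
wrist_force: [1.2, 1.1, -0.1]
width: 0.602
gripper_force: 0.0
```

Call:
{"name": "move_arm", "arguments": {
  "deltas": [
    [-0.2, -0.1, -0.1, 0, 0, 0.15],
    [-0.4, -0.2, -0.2, 0, 0, 0.3],
    [-0.5, -0.2, -0.3, 0, 0, 0.45],
    [-0.5, -0.2, -0.3, 0, 0, 0.52],
    [-0.5, -0.2, -0.3, 0, 0, 0.52],
    [-0.5, -0.2, -0.3, 0, 0, 0.52]
  ]
}}

```text
time: 17.15
tcp_pos: [478.5, -126.9, 177.4]
orientation: [0.384, 0.923, -0.0, 0.0]
wrist_force: [-1.3, -0.3, 0.2]
width: 0.6
gripper_force: 0.0
```

```bash
python3 - <<'E'
from h import *
s,y,m=pose(); im,p=show("w12"); print(s["tcp_pos"],y,s["width"])
for n,z in(("highlighter",14),("highlighter",7),("green_cup",66)):
  for q in regions_of("wrist",n)[:1]: print(n,round(q["score"],2),np.round(q["extent"]),*rect(p,q["pixels"],z))
E
```

```text
[ 478.47428345 -126.8795276   177.4132626 ] 44.85781481819087 0.5999836787421039
highlighter 0.74 [317. 198.  28. 134.] [ 476.6 -128.9  118.9   21.7] -45.1
highlighter 0.74 [317. 198.  28. 134.] [ 478.3 -130.7  122.5   22.4] -45.1
green_cup 0.64 [ 58. 264. 115.  97.] [ 360.  -293.1  120.4   62.5] 72.7
```

View pics/w12.png

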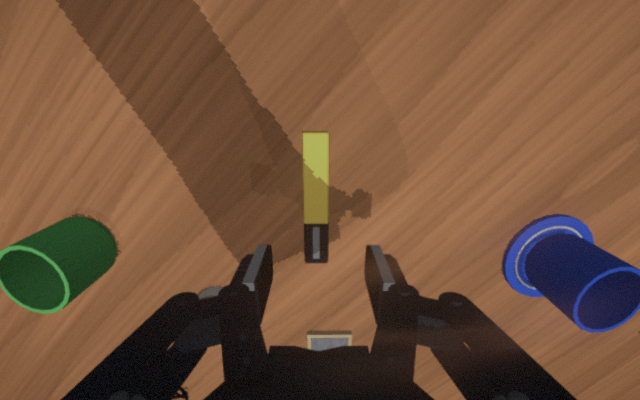

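The highlighter is centred at (316,197) and aligned.

Call:
{"name": "move_arm", "arguments": {
  "deltas": [
    [-0.007, -0.013, -0.2, 0, 0, 0],
    [-0.007, -0.013, -0.38, 0, 0, 0],
    [-0.007, -0.013, -0.46, 0, 0, 0],
    [-0.007, -0.013, -0.495, 0, 0, 0],
    [-0.007, -0.013, -0.495, 0, 0, 0]
  ]
}}

```text
time: 17.85
tcp_pos: [475.9, -130.2, 77.8]
orientation: [0.383, 0.924, -0.0, -0.001]
wrist_force: [0.3, -0.4, 0.2]
width: 0.604
gripper_force: 0.0
```

Call:
{"name": "move_arm", "arguments": {
  "deltas": [
    [0, 0, 0, 0, 0, 0],
    [0, 0, 0, 0, 0, 0],
    [0, 0, 0, 0, 0, 0],
    [0, 0, 0, 0, 0, 0],
    [0, 0, 0, 0, 0, 0]
  ],
  "fingers": 1,
  "force": 30
}}

```text
time: 18.35
tcp_pos: [476.9, -130.5, 79.6]
orientation: [0.383, 0.924, 0.0, 0.001]
wrist_force: [-1.4, 0.5, 6.6]
width: 0.248
gripper_force: 29.8
```

Call:
{"name": "move_arm", "arguments": {
  "deltas": [
    [0, 0, 0.2, 0, 0, 0],
    [0.1, 0, 0.4, 0, 0, 0],
    [0.3, -0.2, 0.5, 0, 0, 0],
    [0.5, -0.4, 0.5, 0, 0, 0],
    [0.7, -0.6, 0.5, 0, 0, 0],
    [0.9, -0.8, 0.5, 0, 0, 0],
    [0.98, -0.88, 0.5, 0, 0, 0],
    [0.98, -0.88, 0.5, 0, 0, 0],
    [0.98, -0.88, 0.5, 0, 0, 0]
  ]
}}

```text
time: 19.25
tcp_pos: [671.7, -307.6, 176.7]
orientation: [0.384, 0.923, -0.001, -0.001]
wrist_force: [-0.1, 0.7, -1.0]
width: 0.244
gripper_force: 29.7
```

```bash
python3 - <<'E'
from h import *
s,y,m=pose(); im,p=show("w13"); print(s["tcp_pos"],y,s["width"],s["gripper_force"])
for n,z in(("highlighter",s["tcp_pos"][2]-79.6+14),("pen_tray",6)):
  for q in regions_of("wrist",n)[:1]: print(n,round(q["score"],2),np.round(q["extent"]),*rect(p,q["pixels"],z))
E
```

```text
[ 671.74089904 -307.56105231  176.73063599] 44.87421120035102 0.24391740411824508 29.70510184764862
highlighter 0.97 [320. 247.  47. 200.] [ 670.3 -305.6  120.5   22.1] -45.4
pen_tray 0.84 [324. 154.  60. 175.] [ 649.1 -280.6  151.6   48.3] -45.0
```

View pics/w13.png

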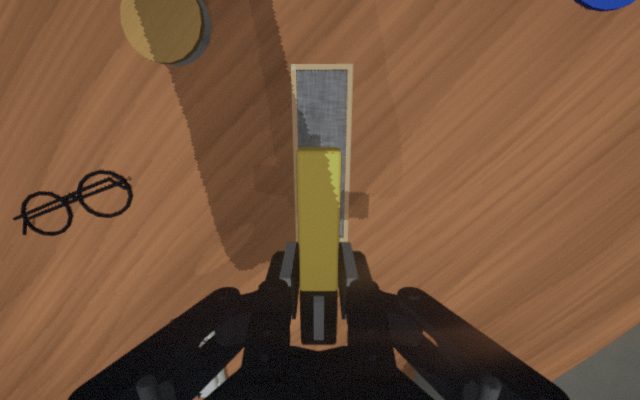

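The highlighter is held straight (320,247), with the tray ahead at (322,153). The sizes match, and the offset is (-21, +24.5) mm.

Call:
{"name": "move_arm", "arguments": {
  "deltas": [
    [-0.05, 0.06, 0, 0, 0, 0],
    [-0.106, 0.123, -0.1, 0, 0, 0],
    [-0.106, 0.123, -0.25, 0, 0, 0],
    [-0.106, 0.123, -0.38, 0, 0, 0],
    [-0.106, 0.123, -0.42, 0, 0, 0],
    [-0.106, 0.123, -0.42, 0, 0, 0]
  ]
}}

```text
time: 20.0
tcp_pos: [650.2, -280.3, 94.2]
orientation: [0.383, 0.924, 0.0, -0.001]
wrist_force: [0.9, -0.5, 0.8]
width: 0.241
gripper_force: 29.7
```

Call:
{"name": "move_arm", "arguments": {
  "deltas": [
    [0.003, -0.012, -0.03, 0, 0, 0],
    [0.003, -0.012, -0.05, 0, 0, 0],
    [0.003, -0.012, -0.055, 0, 0, 0],
    [0.003, -0.012, -0.055, 0, 0, 0]
  ]
}}

```text
time: 20.4
tcp_pos: [651.5, -284.3, 83.6]
orientation: [0.383, 0.924, 0.0, 0.0]
wrist_force: [0.2, 0.1, -1.2]
width: 0.241
gripper_force: 29.7
```

Call:
{"name": "move_arm", "arguments": {
  "deltas": [
    [0, 0.004, -0.004, 0, 0, 0],
    [0, 0.004, -0.004, 0, 0, 0],
    [0, 0.004, -0.004, 0, 0, 0],
    [0, 0.004, -0.004, 0, 0, 0]
  ],
  "fingers": -0.2
}}

```text
time: 20.8
tcp_pos: [651.4, -283.3, 82.6]
orientation: [0.383, 0.924, -0.0, 0.0]
wrist_force: [0.3, -0.5, 0.2]
width: 0.602
gripper_force: 0.0
```

Call:
{"name": "move_arm", "arguments": {
  "deltas": [
    [0, 0, 0.1, 0, 0, 0],
    [0.1, -0.1, 0.35, 0, 0, 0],
    [0.1, -0.1, 0.6, 0, 0, 0],
    [0.1, -0.1, 0.6, 0, 0, 0]
  ]
}}

```text
time: 21.2
tcp_pos: [673.6, -305.8, 210.8]
orientation: [0.383, 0.924, -0.001, 0.006]
wrist_force: [0.4, -0.9, -0.3]
width: 0.598
gripper_force: 0.0
```

```bash
python3 - <<'E'
from h import *
s,y,m=pose(); im,p=show("w14"); print(s["tcp_pos"],y,s["width"],s["joints"])
for n,z in(("highlighter",17),("pen_tray",6),("green_cup",66)):
  for q in regions_of("wrist",n)[:1]: print(n,round(q["score"],2),np.round(q["extent"]),*rect(p,q["pixels"],z))
E
```

```text
[ 673.57152268 -305.80197596  210.76977623] 44.929844640965314 0.5979079990617393 [ 0.09273237  0.72751644  0.52576629  1.14433386 -0.34952884  1.34275647
  1.36390516]
highlighter 0.83 [319. 154.  22. 129.] [ 650.  -283.1  117.    21.6] -45.2
pen_tray 0.71 [320. 146.  59. 160.] [ 647.8 -280.8  150.7   48.1] -45.3
```

The highlighter is in the tray, 3 mm off centre. Next, the green cup.

Call:
{"name": "move_arm", "arguments": {
  "deltas": [
    [-0.25, -0.02, 0, 0, 0, 0],
    [-0.5, -0.04, 0, 0, 0, 0],
    [-0.75, -0.04, 0, 0, 0, 0],
    [-0.8, -0.04, 0, 0, 0, 0]
  ],
  "fingers": -1
}}

```text
time: 21.8
tcp_pos: [503.7, -311.9, 199.4]
orientation: [0.386, 0.923, 0.0, -0.004]
wrist_force: [0.3, -0.4, -0.0]
width: 0.998
gripper_force: 0.0
```

Call:
{"name": "move_arm", "arguments": {
  "deltas": [
    [-0.25, -0.02, 0, 0, 0, 0],
    [-0.5, -0.04, 0, 0, 0, 0],
    [-0.75, -0.04, 0, 0, 0, 0],
    [-0.8, -0.04, 0, 0, 0, 0],
    [-0.8, -0.04, 0, 0, 0, 0],
    [-0.8, -0.04, 0, 0, 0, 0]
  ]
}}

```text
time: 22.4
tcp_pos: [352.7, -318.6, 202.2]
orientation: [0.382, 0.924, 0.0, 0.0]
wrist_force: [0.0, -0.2, 0.3]
width: 0.998
gripper_force: 0.0
```

```bash
python3 - <<'E'
from h import *
s,y,m=pose(); im,p=show("w15"); print(s["tcp_pos"],y,s["width"],s["joints"])
for q in regions_of("wrist","green_cup")[:1]: print(round(q["score"],2),np.round(q["extent"]),cupfit(p,q["pixels"],x0=[350,-320]))
E
```

```text
[ 352.72851374 -318.5979253   202.18781885] 45.057972561326565 0.9982213816699455 [ 0.07324231  0.1561313   0.65547538  1.93197618 -0.10746172  1.08789714
  1.55927855]
0.59 [313. 204.  81.  91.] (array([ 350.3, -321. ]), np.float64(0.965))
```

Call:
{"name": "move_arm", "arguments": {
  "deltas": [
    [-0.012, -0.012, -0.15, 0, 0, 0],
    [-0.012, -0.012, -0.25, 0, 0, 0],
    [-0.012, -0.012, -0.25, 0, 0, 0]
  ]
}}

```text
time: 22.8
tcp_pos: [348.9, -320.4, 149.9]
orientation: [0.382, 0.924, -0.0, -0.003]
wrist_force: [-0.3, -0.2, -0.5]
width: 0.998
gripper_force: 0.0
```

Call:
{"name": "move_arm", "arguments": {
  "deltas": [
    [0, 0, -0.1, 0, 0, 0],
    [0, 0, -0.25, 0, 0, 0],
    [0, 0, -0.31, 0, 0, 0],
    [0, 0, -0.31, 0, 0, 0],
    [0, 0, -0.31, 0, 0, 0]
  ]
}}

```text
time: 23.3
tcp_pos: [349.6, -322.1, 91.4]
orientation: [0.383, 0.924, -0.0, 0.0]
wrist_force: [-0.1, -0.2, -0.7]
width: 1.0
gripper_force: 0.0
```

Call:
{"name": "move_arm", "arguments": {
  "deltas": [
    [0, 0, 0, 0, 0, 0],
    [0, 0, 0, 0, 0, 0],
    [0, 0, 0, 0, 0, 0],
    [0, 0, 0, 0, 0, 0],
    [0, 0, 0, 0, 0, 0]
  ],
  "fingers": 0.3,
  "force": 40
}}

```text
time: 23.8
tcp_pos: [349.9, -322.2, 92.1]
orientation: [0.383, 0.924, 0.0, 0.001]
wrist_force: [-0.6, 1.5, 8.3]
width: 0.747
gripper_force: 41.6
```

Call:
{"name": "move_arm", "arguments": {
  "deltas": [
    [0, 0, 0.1, 0, 0, 0],
    [0, 0, 0.3, 0, 0, 0],
    [0.1, 0.15, 0.5, 0, 0, 0],
    [0.2, 0.35, 0.5, 0, 0, 0],
    [0.3, 0.6, 0.5, 0, 0, 0],
    [0.4, 0.8, 0.5, 0, 0, 0],
    [0.4, 0.84, 0.5, 0, 0, 0]
  ]
}}

```text
time: 24.5
tcp_pos: [431.6, -147.7, 191.3]
orientation: [0.379, 0.925, 0.001, 0.001]
wrist_force: [-0.2, -0.1, -2.0]
width: 0.749
gripper_force: 45.1
```

Call:
{"name": "move_arm", "arguments": {
  "deltas": [
    [0.1, 0.22, 0, 0, 0, 0],
    [0.2, 0.45, 0, 0, 0, 0],
    [0.28, 0.67, 0, 0, 0, 0],
    [0.28, 0.84, 0, 0, 0, 0],
    [0.28, 0.84, 0, 0, 0, 0]
  ]
}}

```text
time: 25.0
tcp_pos: [485.1, 19.9, 190.7]
orientation: [0.379, 0.925, 0.001, -0.0]
wrist_force: [0.3, -0.3, -1.9]
width: 0.746
gripper_force: 45.2
```

Call:
{"name": "move_arm", "arguments": {
  "deltas": [
    [0.1, 0.22, 0, 0, 0, 0],
    [0.2, 0.45, 0, 0, 0, 0],
    [0.28, 0.67, 0, 0, 0, 0],
    [0.28, 0.84, 0, 0, 0, 0],
    [0.28, 0.84, 0, 0, 0, 0]
  ]
}}

```text
time: 25.5
tcp_pos: [540.2, 188.1, 190.4]
orientation: [0.379, 0.925, 0.001, -0.001]
wrist_force: [0.1, -0.0, -2.7]
width: 0.745
gripper_force: 45.3
```

Call:
{"name": "move_arm", "arguments": {
  "deltas": [
    [0.1, 0.22, 0, 0, 0, 0],
    [0.2, 0.45, 0, 0, 0, 0],
    [0.28, 0.67, 0, 0, 0, 0],
    [0.28, 0.84, 0, 0, 0, 0],
    [0.28, 0.84, 0, 0, 0, 0],
    [0.28, 0.84, 0, 0, 0, 0],
    [0.28, 0.84, 0, 0, 0, 0]
  ]
}}

```text
time: 26.2
tcp_pos: [597.8, 347.7, 190.7]
orientation: [0.384, 0.923, -0.001, 0.001]
wrist_force: [0.1, 0.1, -2.3]
width: 0.744
gripper_force: 45.4
```

```bash
python3 - <<'E'
from h import *
s,y,m=pose(); im,p=show("w16"); print(s["tcp_pos"],y,s["width"],s["gripper_force"])
for q in regions_of("wrist","green_coaster")[:2]: print(round(q["score"],2),np.round(q["extent"]),*rect(p,q["pixels"],6))
for t in tip_of("wrist","green_coaster")[:1]: print(t["pixel"],plane(p,[t["pixel"]],0))
E
```

```text
[597.76872652 347.684065   190.70691297] 44.81655028684424 0.7436255601238567 45.40480446070433
0.69 [329.  54. 114. 109.] [521.3 435.   91.2  82.4] 44.8
[330.6, 51.1] [[519.2173026  440.63268814   0.        ]]
```

View pics/w16.png

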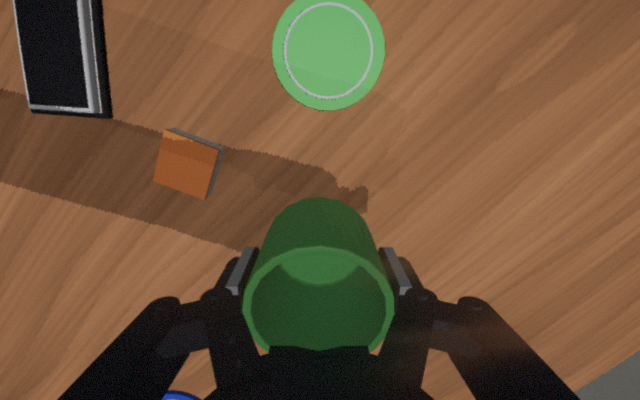

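The green coaster is at (329,51), straight ahead of the held cup.

Call:
{"name": "move_arm", "arguments": {
  "deltas": [
    [-0.15, 0.17, 0, 0, 0, 0],
    [-0.3, 0.33, -0.05, 0, 0, 0],
    [-0.396, 0.444, -0.2, 0, 0, 0],
    [-0.396, 0.444, -0.36, 0, 0, 0],
    [-0.396, 0.444, -0.38, 0, 0, 0],
    [-0.396, 0.444, -0.38, 0, 0, 0],
    [-0.396, 0.444, -0.38, 0, 0, 0]
  ]
}}

```text
time: 27.05
tcp_pos: [520.0, 438.0, 116.6]
orientation: [0.384, 0.923, 0.001, 0.001]
wrist_force: [0.6, 0.1, -1.8]
width: 0.746
gripper_force: 45.4
```

```bash
python3 - <<'E'
from h import *
s,y,m=pose(); im,p=show("w17"); print(s["tcp_pos"],y,s["width"])
# coaster pixels by network: fit 46 mm circle to the outer far-edge points
for q in regions_of("wrist","green_coaster")[:1]:
    c=max(cv2.findContours(q["pixels"].astype(np.uint8),cv2.RETR_EXTERNAL,cv2.CHAIN_APPROX_NONE)[0],key=cv2.contourArea).reshape(-1,2)
    w=plane(p,c,6)[:,:2]; up=np.array([-.705,.709]); k=(w-s["tcp_pos"][:2])@up>20; w=w[k]
    for lo in (0,):
        r=minimize(lambda x:np.abs(np.linalg.norm(w-x,axis=1)-46).sum(),[518,436],method="Nelder-Mead"); print(q["score"],len(w),r.x,r.fun/len(w))
    print(*rect(p,q["pixels"],6))
E
```

```text
[519.96436092 437.96565996 116.60146913] 44.80283341946052 0.7455058008825316
0.66 180 [518.25209624 438.29948862] 5.5398414189864384
[507.3 449.3  90.9  62.4] 45.7
```

Call:
{"name": "move_arm", "arguments": {
  "deltas": [
    [-0.009, 0, -0.04, 0, 0, 0],
    [-0.009, 0, -0.07, 0, 0, 0],
    [-0.009, 0, -0.085, 0, 0, 0],
    [-0.009, 0, -0.085, 0, 0, 0]
  ]
}}

```text
time: 27.55
tcp_pos: [515.7, 439.0, 98.2]
orientation: [0.383, 0.924, -0.0, -0.0]
wrist_force: [-4.0, -3.0, 6.2]
width: 0.748
gripper_force: 45.7
```

Call:
{"name": "move_arm", "arguments": {
  "deltas": [
    [0, 0, -0.005, 0, 0, 0],
    [0, 0, -0.005, 0, 0, 0]
  ]
}}

```text
time: 27.75
tcp_pos: [515.7, 439.1, 98.1]
orientation: [0.383, 0.924, -0.0, -0.0]
wrist_force: [-6.4, -4.5, 13.8]
width: 0.743
gripper_force: 46.0
```

Call:
{"name": "move_arm", "arguments": {
  "deltas": [
    [0, 0, 0.005, 0, 0, 0],
    [0, 0, 0.005, 0, 0, 0]
  ]
}}

```text
time: 27.95
tcp_pos: [515.7, 439.0, 98.2]
orientation: [0.383, 0.924, -0.0, -0.0]
wrist_force: [-4.1, -3.0, 8.0]
width: 0.751
gripper_force: 45.8
```

Call:
{"name": "move_arm", "arguments": {
  "deltas": [
    [0, 0, 0, 0, 0, 0],
    [0, 0, 0, 0, 0, 0],
    [0, 0, 0, 0, 0, 0],
    [0, 0, 0, 0, 0, 0],
    [0, 0, 0, 0, 0, 0]
  ],
  "fingers": -1
}}

```text
time: 28.45
tcp_pos: [516.0, 439.1, 97.3]
orientation: [0.383, 0.924, -0.0, -0.0]
wrist_force: [-0.3, 0.1, -0.5]
width: 0.995
gripper_force: 0.0
```

Call:
{"name": "move_arm", "arguments": {
  "deltas": [
    [0, 0, 0.1, 0, 0, 0],
    [0, 0, 0.3, 0, 0, 0],
    [0, 0, 0.5, 0, 0, 0],
    [0.1, -0.1, 0.7, 0, 0, 0],
    [0.2, -0.2, 0.8, 0, 0, 0],
    [0.2, -0.2, 0.8, 0, 0, 0],
    [0.2, -0.2, 0.8, 0, 0, 0]
  ]
}}

```text
time: 29.15
tcp_pos: [556.7, 398.3, 257.9]
orientation: [0.384, 0.923, 0.0, 0.0]
wrist_force: [-0.2, 0.8, -0.3]
width: 0.997
gripper_force: 0.0
```

```bash
python3 - <<'E'
from h import *
s,y,m=pose(); im,p=show("w18"); print(s["tcp_pos"],y,s["width"])
for q in regions_of("wrist","green_cup")[:1]: print(q["extent"],cupfit(p,q["pixels"],x0=[516,438],z0=6))
for q in regions_of("wrist","green_coaster")[:1]: print(round(q["score"],2),np.round(q["extent"]),*rect(p,q["pixels"],6))
t=capture("top"); cv2.imwrite("pics/a.png",cv2.resize(t[100:300,130:530,::-1],None,fx=2,fy=2)); cv2.imwrite("pics/final.png",np.vstack([cv2.resize(im[:,:,::-1],(480,300)),cv2.resize(t[120:290,150:422,::-1],(480,300))]))
E
```

```text
[556.74462713 398.31141607 257.9268763 ] 44.84466244147976 0.9974623577635874
[316.4, 128.3, 70.5, 73.8] (array([514.5, 438.7]), np.float64(0.937))
0.77 [321. 119.  83.  76.] [512.2 444.3  90.5  75.8] 38.6
```

View pics/final.png

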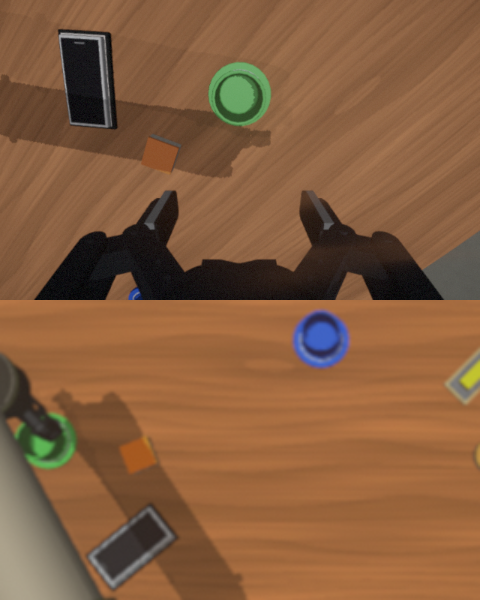

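Everything is in place: the green cup sits within about 3 mm of its coaster centre, with the phone, blue cup and highlighter as placed. Handing in.

```bash
python3 -c "
from station import *
print(finish_job())"
```

```text
the job is handed in; nothing more can be done
None
```

The job is handed in; the station returned no verdict. By my last camera measurements, both cups, the phone and the highlighter are each about 3 mm from centre, and the gripper never went near the spectacles.

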